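# Open the drill bit case through its two-stage catch

## Task

Open the black drill bit case on the bench. First slide the red safety tab along its slot, away from the catch lever, until you feel it come up against its sprung stop - go gently, do not ram it - then swing the catch lever by its yellow bar up and fully back, without forcing it if it is still locked, and finally lift the lid by its silver bar until it stands about upright or beyond and leave it open. Do not disturb the pine block, the screw jar or the little yellow block beside it.

Things in the scene. Friction and masses are not known exactly. Their poses are not given: they have to be found in the camera images.
- case_seat (a point): Centre of the underside of the black drill bit case (100 deep x 150 wide x 34 high mm, fixed), on the bench top. Its axes are the case's: x to the rear (lid hinge), y to the left seen from the front, z up. All offsets given elsewhere are in this frame, lock shut. A grey lock housing (y -115 to +19 mm, 46 high) is fixed to the front, x -92 to -52 mm.
- tab_grip (a point): Centre of the red safety tab (16 in x, 12 in y, 24 high mm), on top of the lock housing, 46.5 to 70.5 mm above the bench; at (-75, -70, 58.5) mm with tab_slide 0. Slides only along the case's -y, away from the catch lever; stays where it is left (about 3 N of friction). On the housing between tab and lever there are 40 mm of room in y for a fingertip.
- tab_slide (a joint): Travel of the safety tab in m, 0 at the lock side, growing towards the case's -y. It starts between 0 and 3 mm.
- stop_buffer: The sprung rubber stop, hidden in the right end of the lock housing; origin at the face that the bolt meets, at (-75, -84, 36) mm. It is damaged when the bolt presses on it with more than 12 N (4 mm past first touch; about 15 N at the tab). When the tab is let go it springs back by no more than the stop was pressed in, and the bolt stays clear of the lever.
- catch_bar (a point): Centre of the yellow bar of the steel catch lever: a round bar 11 mm thick, 28 mm long, along the case's y, carried by a 14 mm wide stem from below. Shut it lies at (-22, -8, 62) mm, 28 above the lid. Pinch it on its two ends from above (fingers closing along y): it turns freely between the pads as the lever swings.
- catch_pivot (a point): Axis of the catch lever, along the case's y, at (-52, -8, 10) mm, fixed. The bar runs round it on a circle of 60 mm radius, up and towards the case's -x.
- catch_swing (a joint): Angle of the catch lever in rad, 0 shut, 1.25 fully back (hard stop); it stays where it is left (about 2 N at the bar). Its hook holds the lid until about 0.6. While the bolt is in, the lever gives only some 0.1 to 0.2 rad and then jams.
- catch_lever: The steel catch lever; its origin lies on its axis (as catch_pivot). Prised against the bolt with more than about 10 N at the yellow bar it is damaged.
- safety_tab: The tab with the bolt it carries, hidden in the housing; origin at the centre of the tab's foot. The bolt is set differently from case to case: somewhere between 9 and 27 mm of tab travel (from tab_slide 0) it meets a sprung stop, and only there is it clear of the lever. That point must be felt: from there the resistance rises by about 3 N per mm on top of the friction.
- lid_bar (a point): Centre of the silver bar on the lid: a round bar 11 mm thick, 26 mm long, along the case's y, on a 12 mm wide stem. Shut it lies at (-34, 52, 60) mm, 26 above the lid. Pinch it on its two ends from above (fingers closing along y): it turns freely between the pads as the lid rises.
- lid_hinge (a point): Point of the lid's hinge axis level with the silver bar, at (52, 52, 18) mm. The axis runs along the case's y; the bar runs round it on a circle of 96 mm radius, up and towards the case's +x.
- lid_swing (a joint): Angle of the lid in rad, 0 shut, 1.57 upright, 1.92 fully open; its stiff hinge stays where it is left.
- pine_block_mid (a point): Centre of the loose pine block, 52x72x33 mm, a bystander left of the case.
- cork_pad_mid (a point): Centre of the loose little yellow block, 26x60x14 mm, a bystander right of the jar.
- screw_jar_mid (a point): Centre of the loose white jar with a grey lid, 60 mm wide, 73 mm high, a bystander right of the lock housing (its side 30 mm or so from it).

How it is judged:
By the outcome, as a careful person would: the job done as asked, in the order asked, and still so for the second after the job is handed in, with the robot touching nothing.
It also fails if it takes over 61 s, if anything falls off the work surface, if the arm or the gripper's body presses on something with over 40 N, if the wrist force passes 120 N, or if a joint passes its speed limit or range.

## Robot

A 6-joint arm with a two-finger parallel gripper is mounted at the origin on a cart in front of the work surface, level with it; the furniture and walls round the work are solid. World frame = base frame: x ahead of the robot, y to its left, z up, the work surface at z = 0. Lengths are in m, angles in rad, forces in N, time in s.
With the tool pointing down it reaches from about 0.375 to 0.9 m from the base axis. Payload 3.1 kg.
Tool frame: the origin (TCP) lies where the fingers leave the gripper's body, on its centre line; the fingertips stand 70 mm ahead of it and the grasp point (between the pads) lies 51 mm ahead of it; z points along the fingers, y is the line along which they close (so a half turn about z gives the same grasp; the last joint's range is limited). The gripper opens to 87 mm and grips with 3 to 60 N. Pads are 19 mm wide; open, the fingers measure 117 mm over their backs; the gripper's body (75 mm by 190 mm) begins 51 mm behind the grasp point.
Start: joints at [-0.178, 0.527, 1.433, -0, 1.181, -0.178], TCP at [0.625, 0, 0.292] pointing down, gripper open.
Joint ranges: [-3.08, 3.08], [-0.75, 2.2], [0.22, 2.44], [-1.43, 4.57], [0, 2.65], [-2.85, 2.85]. Speed limits (rad/s): [2.79, 2.79, 3.14, 3.14, 3.14, 3.14].

## Interface

Orientations are given as a unit quaternion [x, y, z, w].
In Python, from rig import robot gives the robot as it stands.
- The arm moves only by the tool send_rows, never from a script. Its argument "deltas" is text: rows parted by semicolons, each of 7 numbers parted by spaces: the shift along the tool's x, y, z in mm, then the turn, a rotation vector about the tool's x, y, z in degrees, then the opening, from 0 (shut) to 1 (fully open). A call has 1 to 10 rows; each row shifts and turns the commanded pose from where the row before left it, along the tool's axes as they then stand; what a row does not reach is not made up. A row lasts 1/8 s, in which the tool goes at most 62.5 mm and 10.7 degrees, less where a joint would pass 70% of its speed; a pose out of reach is approached as far as the arm can. A call is refused whole if a number of a shift passes 62.5 or a number of a turn 10.7, either way. A call with a gripper value outside its range is refused whole. The fingers move at their own pace and stop on an object; "newtons" is the grip in N (left out, the last holds). Time passes only in rows, so rows that do not move let the fingers close. It gives the time, the measured TCP pose, the force, the opening and the grip force at its end, in the units of the state.
- robot.get_obs(): the state, without advancing time (a new reading comes with each control period).
- robot.camera(name): name is "scene" or "side" or "wrist"; returns a dict with "image" (480x640x3 uint8, red, green, blue), "depth" (480x640 float32, m along the optical axis (not along the pixel's ray), 0 where there is no reading), "fovy" (degrees; the focal length in pixels is half the picture's height over the tangent of half this angle, whatever the lens; pixels are square), "cx", "cy" (the principal point, pixels), "rvec" (rotation vector, rad) and "tvec" (3), from world to camera coordinates, as OpenCV has them. Camera axes: x right, y down, z forward; pixel columns grow to the right and rows downward; lengths in m; the calibration is good to about 2 mm. A picture is of the moment at which its call begins.
- robot.hand_in(): hands the job in; it is judged then, once.
Trained networks look in the newest picture that a camera, given by its name, has taken for a name from the list of things; names that differ only in an ending like _2 or _b are one class to them, and where a whole thing is asked for, a point or a joint stands for the part that bears it (a point fixed in the world has none). Each returns a list of dicts, best first, with "p" (0 to 1); they miss things now and then, are a little off and sometimes report something else, mostly with a low value. They report only what shows in the picture. A call takes as long as a camera call.
- robot.find_in(camera, thing): "box" ([left, top, right, bottom] in pixels, round what is visible of it).
- robot.cut_out(camera, thing): "region" (480x640 bool, what is visible of it) and "box" ([left, top, right, bottom] in pixels, round what is visible of it).
The state is a dict: "time": time; "q": joint angles; "joint_velocities": joint speeds; "joint_torque": joint torques, N m; "position": TCP position; "tool_rot": TCP orientation; "ft_force": force on the tool from outside, world axes, zero at the start; "moment": the same for the moment, N m; "grip_width": finger opening in m; "grip_force": force on a finger pad.
Only numpy, scipy, OpenCV 4.12 (cv2) and the standard library are available. Lean on these libraries where they do the work, as an engineer would, in place of code of your own. Each camera call takes 0.05 s, during which the arm holds its last target. There are 200 camera calls.

## Working session

There is one attempt and no reset: what is moved stays moved. The work goes in short steps, Python scripts to look and compute and a tool call to move; the robot and the scene stay as the last step left them, time stands still between calls to the robot, and variables do not carry over. Pictures are saved under pics/ and viewed, at most 10 in all, crops included, and the job is handed in when it is done.

Besides the shell and the picture viewer there is one more tool, called after "Emit:" in YAML: its name, and indented under it one key for each argument. send_rows: Moves the arm, as the interface text tells. Its arguments: {"type":"object","properties":{"deltas":{"type":"string"},"newtons":{"type":"number"}},"required":["deltas"]}

```bash
ls; mkdir -p pics; cat > h.py <<'E'
import numpy as np,cv2
from rig import robot
def cam(n):
    c=robot.camera(n);c['f']=240/np.tan(np.radians(c['fovy'])/2);c['R']=cv2.Rodrigues(np.array(c['rvec'],float))[0];c['t']=np.array(c['tvec'],float).ravel();return c
def px2w(c,u,v,d): return c['R'].T@(np.array([(u-c['cx'])/c['f']*d,(v-c['cy'])/c['f']*d,d])-c['t'])
def cloud(c,m):
    v,u=np.nonzero(m&(c['depth']>0));d=c['depth'][v,u]
    return (np.stack([(u-c['cx'])/c['f']*d,(v-c['cy'])/c['f']*d,d],1)-c['t'])@c['R']
def w2px(c,p):
    q=c['R']@np.array(p)+c['t'];return q[:2]/q[2]*c['f']+[c['cx'],c['cy']]
def save(c,n): cv2.imwrite('pics/'+n,c['image'][:,:,::-1])
E
python3 - <<'E'
from h import *
np.set_printoptions(precision=4,suppress=True)
ims=[]
for n in ['scene','side','wrist']:
    c=cam(n);ims.append(c['image']);print(n,-c['R'].T@c['t'])
    for th in ['tab_grip','catch_bar','lid_bar','safety_tab','case_seat','pine_block_mid','screw_jar_mid','cork_pad_mid']:
        for r in robot.cut_out(n,th)[:1]:
            P=cloud(c,r['region'])
            if len(P):print(th,round(r['p'],2),np.round(r['box']),len(P),np.median(P,0),P.min(0),P.max(0))
save(c,'w0.png');cv2.imwrite('pics/s0.png',ims[0][:,:,::-1]);cv2.imwrite('pics/d0.png',ims[1][:,:,::-1])
E
```

```text
pics
scene [-0.0653 -0.4802  0.6821]
tab_grip 0.73 [257. 242. 287. 254.] 173 [0.4612 0.0103 0.0509] [0.4521 0.0024 0.029 ] [0.5027 0.082  0.0714]
catch_bar 0.66 [257. 218. 282. 243.] 217 [0.5121 0.0728 0.0449] [0.4693 0.0585 0.0309] [0.5539 0.1095 0.0675]
lid_bar 0.86 [242. 208. 320. 252.] 1908 [0.5408 0.0706 0.0331] [ 0.4674 -0.0022 -0.0017] [0.6265 0.1974 0.0704]
safety_tab 0.51 [256. 240. 290. 259.] 136 [0.4604 0.0097 0.0533] [0.4528 0.0034 0.0333] [0.4736 0.082  0.0714]
case_seat 0.87 [239. 204. 319. 281.] 4014 [0.5024 0.0489 0.0333] [ 0.4436 -0.0332 -0.0273] [0.6311 0.1974 0.0714]
pine_block_mid 0.58 [214. 200. 250. 224.] 581 [0.5197 0.2113 0.0207] [ 0.4985  0.1795 -0.0019] [0.5636 0.2583 0.0328]
screw_jar_mid 0.71 [327. 243. 357. 283.] 1158 [ 0.5056 -0.1109  0.054 ] [ 0.4902 -0.1312 -0.0034] [ 0.5547 -0.0724  0.075 ]
cork_pad_mid 0.59 [370. 279. 401. 303.] 397 [ 0.5219 -0.1985  0.0123] [ 0.5119 -0.2261 -0.0025] [ 0.5542 -0.1671  0.0155]
side [0.3958 0.8149 0.8727]
tab_grip 0.72 [354. 258. 361. 298.] 143 [0.4631 0.0182 0.0602] [0.4539 0.0071 0.0382] [0.4716 0.0827 0.0752]
catch_
[... 1053 characters left out ...]
686]
lid_bar 0.55 [169.  36. 287. 208.] 17083 [0.5431 0.0943 0.0336] [ 0.4794  0.0081 -0.0012] [0.5921 0.1653 0.0664]
safety_tab 0.71 [127. 131. 159. 218.] 739 [0.4646 0.0196 0.052 ] [0.4486 0.0056 0.02  ] [0.4727 0.0828 0.0716]
case_seat 0.89 [120.  38. 286. 249.] 25488 [0.5225 0.0749 0.0339] [ 0.4202 -0.0297 -0.0019] [0.5923 0.1669 0.0716]
pine_block_mid 0.65 [191.   2. 255.  16.] 666 [0.5307 0.1886 0.0157] [ 0.5127  0.1823 -0.0009] [0.5636 0.1968 0.0256]
screw_jar_mid 0.9 [189. 271. 256. 331.] 1514 [ 0.5414 -0.0799  0.0413] [ 0.4894 -0.1179 -0.0006] [0.5803 0.0108 0.2215]
cork_pad_mid 0.88 [229. 366. 256. 386.] 528 [ 0.5269 -0.2075  0.0132] [ 0.5083 -0.2371 -0.0026] [0.6031 0.0275 0.3087]
```

```bash
python3 - <<'E'
import cv2
i=cv2.imread('pics/w0.png')[20:300,100:380];cv2.imwrite('pics/w0c.png',cv2.resize(i,None,fx=2.1,fy=2.1))
E
python3 - <<'E'
from h import *
np.set_printoptions(precision=4,suppress=True)
for n in ['wrist','side','scene']:
    c=cam(n)
    P=cloud(c,np.ones((480,640),bool)); C=c['image'].reshape(-1,3)
    m=(c['depth']>0); I=c['image'][m].astype(int)
    lid=(np.abs(P[:,2]-.034)<.004)&(P[:,0]>.42)&(P[:,0]<.65)&(P[:,1]>-.06)&(P[:,1]<.18)&(I.sum(1)<200)
    r=cv2.minAreaRect(P[lid][:,:2].astype(np.float32)*1000);print(n,'lid',lid.sum(),r)
    hs=cv2.cvtColor(c['image'],cv2.COLOR_RGB2HSV)[m].astype(int)
    reg=(P[:,0]>.42)&(P[:,0]<.62)&(P[:,1]>-.06)&(P[:,1]<.18)
    red=reg&((hs[:,0]<8)|(hs[:,0]>172))&(hs[:,1]>140)&(P[:,2]>.045)
    yel=reg&(abs(hs[:,0]-25)<8)&(hs[:,1]>120)&(P[:,2]>.045)
    top=reg&(P[:,2]>.056)&~red&~yel
    for k,q in [('red',red),('redtop',red&(P[:,2]>.068)),('yel',yel),('other',top)]:
        Q=P[q]
        if len(Q)>4:print(n,k,len(Q),np.median(Q,0),np.percentile(Q,3,0),np.percentile(Q,97,0),cv2.minAreaRect(Q[:,:2].astype(np.float32)*1000))
    h=reg&(abs(P[:,2]-.046)<.003)&(hs[:,1]<60); print('housing',h.sum(),cv2.minAreaRect(P[h][:,:2].astype(np.float32)*1000))
E
```

```text
wrist lid 15308 ((521.6507568359375, 64.91209411621094), (186.27540588378906, 135.801513671875), 88.27034759521484)
wrist red 504 [0.4664 0.0163 0.0643] [0.4545 0.0067 0.0474] [0.4722 0.0232 0.0711] ((526.7833862304688, 19.22722053527832), (40.54677200317383, 152.1631317138672), 86.54202270507812)
wrist redtop 194 [0.4624 0.015  0.0696] [0.4556 0.0095 0.0682] [0.576  0.0252 0.3044] ((528.9337158203125, 20.724048614501953), (38.64067077636719, 146.81320190429688), 83.51428985595703)
wrist yel 1719 [0.5764 0.034  0.3084] [0.5137 0.0241 0.0636] [0.6194 0.0861 0.3223] ((554.2529296875, 37.79601287841797), (52.65806198120117, 125.49466705322266), 57.60084533691406)
wrist other 45063 [0.5762 0.0269 0.3158] [0.5501 0.0016 0.2416] [0.6171 0.0392 0.3373] ((518.6890258789062, 46.141204833984375), (130.73744201660156, 169.74026489257812), 43.59687423706055)
housing 4703 ((484.4078674316406, 55.76313018798828), (173.58326721191406, 77.73379516601562), 87.03168487548828)
side lid 1404 ((540.9669799804688, 82.44173431396484), (156.11898803710938, 98.78174591064453), 88.47171020507812)
side red 87 
[... 1112 characters left out ...]
188), 71.71141815185547)
scene redtop 44 [0.4686 0.0092 0.0712] [ 0.4567 -0.0242  0.0686] [0.5975 0.0171 0.3841] ((539.1456298828125, 12.328117370605469), (65.7624740600586, 156.73497009277344), 69.39329528808594)
scene yel 130 [0.5394 0.0136 0.3056] [ 0.5123 -0.0366  0.0578] [0.617  0.0858 0.3915] ((547.150634765625, 16.82622528076172), (65.9844970703125, 152.51412963867188), 37.33787536621094)
scene other 5404 [ 0.5895 -0.0131  0.3832] [ 0.5316 -0.0378  0.2393] [0.6162 0.0306 0.4877] ((559.331787109375, 38.39836883544922), (164.1956787109375, 179.20806884765625), 69.68516540527344)
housing 622 ((484.9755859375, 53.993499755859375), (174.8729705810547, 78.93953704833984), 85.54995727539062)
```

View pics/w0c.png

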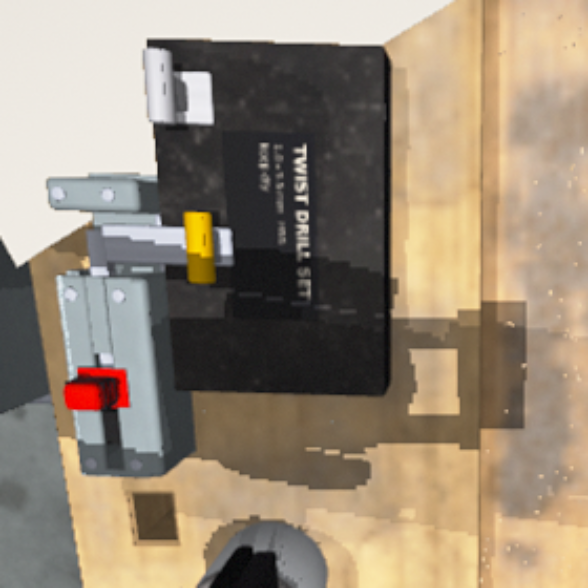

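```bash
python3 - <<'E'
from h import *
np.set_printoptions(precision=4,suppress=True)
for n in ['wrist','side']:
    c=cam(n);m=c['depth']>0
    P=cloud(c,m); hs=cv2.cvtColor(c['image'],cv2.COLOR_RGB2HSV)[m].astype(int)
    reg=(P[:,0]>.42)&(P[:,0]<.65)&(P[:,1]>-.06)&(P[:,1]<.19)&(P[:,2]<.08)
    red=reg&((hs[:,0]<8)|(hs[:,0]>172))&(hs[:,1]>140)&(P[:,2]>.066)
    yel=reg&(abs(hs[:,0]-25)<8)&(hs[:,1]>120)&(P[:,2]>.058)
    sil=reg&(P[:,1]>.1)&(P[:,2]>.055)
    for k,q in [('red',red),('yel',yel),('sil',sil)]:
        Q=P[q];print(n,k,len(Q),Q.mean(0),np.percentile(Q,3,0),np.percentile(Q,97,0))
    lid=reg&(abs(P[:,2]-.034)<.004);L=P[lid]
    ys=np.arange(.0,.14,.005);e=np.array([[y+.0025,L[(L[:,1]>=y)&(L[:,1]<y+.005),0].max()] for y in ys if ((L[:,1]>=y)&(L[:,1]<y+.005)).sum()>20])
    print('rear',e[::4,1],np.degrees(np.arctan(np.polyfit(e[:,0],e[:,1],1))[0]))
    xs=np.arange(.50,.585,.005)
    e=np.array([[x+.0025,L[(L[:,0]>=x)&(L[:,0]<x+.005),1].max(),L[(L[:,0]>=x)&(L[:,0]<x+.005),1].min()] for x in xs])
    print('left/right',e[::3]); print([np.degrees(np.arctan(np.polyfit(e[:,0],e[:,k],1)[0])) for k in (1,2)])
print(robot.get_obs())
E
```

```text
wrist red 225 [0.4628 0.015  0.0692] [0.4554 0.0095 0.0666] [0.4695 0.0203 0.0712]
wrist yel 431 [0.5176 0.076  0.0657] [0.5121 0.0629 0.0623] [0.5218 0.0886 0.0679]
wrist sil 498 [0.5075 0.136  0.0635] [0.5019 0.1236 0.0592] [0.5117 0.1482 0.066 ]
rear [0.485  0.5884 0.5889 0.5894 0.5901 0.5907 0.5913 0.5919] 9.729233118593566
left/right [[0.5025 0.1588 0.0102]
 [0.5175 0.159  0.0088]
 [0.5325 0.1581 0.0092]
 [0.5475 0.1581 0.008 ]
 [0.5625 0.1576 0.0082]
 [0.5775 0.1565 0.0081]]
[np.float64(-1.5965635189707292), np.float64(-1.626640991531909)]
side red 39 [0.4622 0.0144 0.0705] [0.4556 0.008  0.067 ] [0.4682 0.0186 0.0743]
side yel 80 [0.5175 0.0768 0.0664] [0.513  0.0623 0.0623] [0.5224 0.0886 0.0697]
side sil 91 [0.5072 0.1376 0.0643] [0.5023 0.1231 0.0584] [0.5127 0.1492 0.0685]
rear [0.5886 0.5895 0.5899 0.591  0.5922 0.5924 0.5918] 1.8480341455515799
left/right [[0.5025 0.1603 0.0076]
 [0.5175 0.1581 0.0095]
 [0.5325 0.1587 0.0068]
 [0.5475 0.1579 0.0098]
 [0.5625 0.1582 0.0071]
 [0.5775 0.1575 0.0063]]
[np.float64(-1.8987756981388215), np.float64(-1.4336535979625322)]
{'time': 1.6, 'q': array([-0.1785,  0.5275,  1.4327, -0.    ,  1.1814, -0.1785]), 'joint_velocities': array([ 0.0001, -0.0004, -0.    ,  0.0003, -0.0003,  0.0001]), 'joint_torque': array([ -0.0005, -44.0007, -17.6981,   0.0633,   0.0505,  -0.    ]), 'position': array([0.625 , 0.    , 0.2922]), 'tool_rot': array([ 0.7071,  0.7071, -0.    , -0.    ]), 'ft_force': array([-0.1594,  0.6064,  0.277 ]), 'moment': array([-0.0333, -0.0083, -0.019 ]), 'grip_force': 0.0, 'grip_width': 0.08691562101593821}
```

Emit:
send_rows:
  deltas: "0 0 0 0 0 1.75 0; 5 -21 10 0 0 0 0; 5 -21 10 0 0 0 0; 5 -21 10 0 0 0 0; 5 -21 10 0 0 0 0; 5 -21 10 0 0 0 0; 5 -21 10 0 0 0 0; 5 -21 10 0 0 0 0; 2.6 -15.7 20 0 0 0 0; 0 0 20 0 0 0 0"
  newtons: 20

```text
time: 2.85
position: [0.4622, 0.043, 0.1821]
tool_rot: [0.718, 0.696, -0.0, -0.0]
ft_force: [1.0, -0.4, 0.1]
grip_width: 0.0019
grip_force: 0.0
```

Emit:
send_rows:
  deltas: "0 1 20 0 0 0 0; 0 0 20 0 0 0 0; 0 0 15 0 0 0 0; 0 0 7 0 0 0 0; 0 0 0 0 0 0 0; 0 0 0 0 0 0 0"

```text
time: 3.6
position: [0.4649, 0.0425, 0.1207]
tool_rot: [0.718, 0.696, 0.0, 0.0]
ft_force: [-0.0, -0.2, 0.7]
grip_width: 0.0006
grip_force: 0.0
```

```bash
python3 - <<'E'
from h import *
o=robot.get_obs();print(o['position'],o['ft_force'],o['grip_width'])
c=cam('side');i=c['image'][210:350,260:420];cv2.imwrite('pics/d1.png',cv2.resize(i[:,:,::-1],None,fx=4,fy=4))
E
```

```text
[0.46486627 0.04251813 0.12071478] [-0.01761254 -0.20174761  0.69786311] 0.0006359376750118547
```

View pics/d1.png

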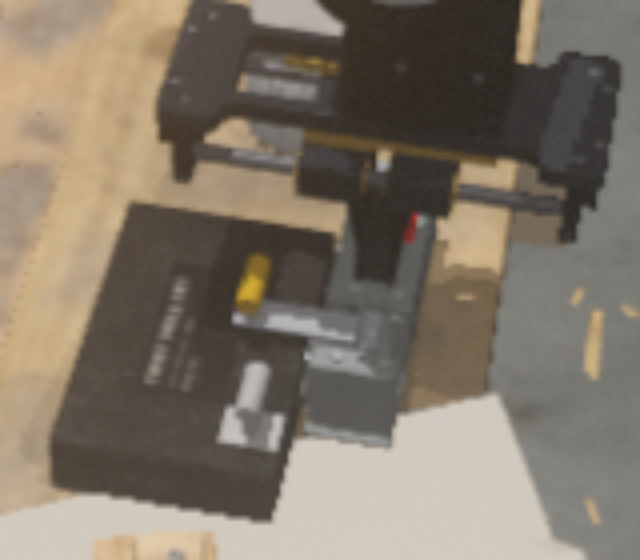

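Emit:
send_rows:
  deltas: "-3 0 0 0 0 0 0; -3 0 0 0 0 0 0; -3 0 0 0 0 0 0; -2 0 0 0 0 0 0; -2 0 0 0 0 0 0; -2 0 0 0 0 0 0; -1 0 0 0 0 0 0; -1 0 0 0 0 0 0; -1 0 0 0 0 0 0; 0 0 0 0 0 0 0"

```text
time: 4.9
position: [0.4639, 0.0245, 0.1202]
tool_rot: [0.718, 0.696, -0.0, -0.0]
ft_force: [0.3, 2.0, -0.5]
grip_width: 0.0004
grip_force: 1.3
```

Emit:
send_rows:
  deltas: "-1 0 0 0 0 0 0; 0 0 0 0 0 0 0"

```text
time: 5.15
position: [0.4639, 0.0235, 0.1202]
tool_rot: [0.718, 0.696, -0.0, -0.0]
ft_force: [0.3, 2.5, -0.3]
grip_width: 0.0006
grip_force: 1.3
```

Emit:
send_rows:
  deltas: "-1 0 0 0 0 0 0; 0 0 0 0 0 0 0"

```text
time: 5.4
position: [0.4639, 0.0225, 0.1203]
tool_rot: [0.718, 0.696, -0.0, 0.0]
ft_force: [0.3, 3.4, 0.4]
grip_width: 0.0008
grip_force: 1.3
```

Emit:
send_rows:
  deltas: "-1 0 0 0 0 0 0; 0 0 0 0 0 0 0"

```text
time: 5.65
position: [0.4639, 0.0215, 0.1203]
tool_rot: [0.718, 0.696, -0.0, 0.0]
ft_force: [0.2, 2.9, 0.0]
grip_width: 0.0006
grip_force: 1.2
```

Emit:
send_rows:
  deltas: "-1 0 0 0 0 0 0; 0 0 0 0 0 0 0"

```text
time: 5.9
position: [0.4638, 0.0205, 0.1202]
tool_rot: [0.718, 0.696, -0.0, 0.0]
ft_force: [0.2, 3.2, 0.5]
grip_width: 0.0003
grip_force: 1.2
```

Emit:
send_rows:
  deltas: "-1 0 0 0 0 0 0; 0 0 0 0 0 0 0"

```text
time: 6.15
position: [0.4638, 0.0195, 0.1202]
tool_rot: [0.718, 0.696, -0.0, 0.0]
ft_force: [0.7, 2.1, 0.4]
grip_width: 0.0003
grip_force: 1.3
```

Emit:
send_rows:
  deltas: "-1 0 0 0 0 0 0; 0 0 0 0 0 0 0"

```text
time: 6.4
position: [0.4638, 0.0185, 0.1202]
tool_rot: [0.718, 0.696, -0.0, 0.0]
ft_force: [0.9, 1.7, 0.1]
grip_width: 0.0006
grip_force: 1.3
```

Emit:
send_rows:
  deltas: "-1 0 0 0 0 0 0; 0 0 0 0 0 0 0"

```text
time: 6.65
position: [0.4637, 0.0175, 0.1202]
tool_rot: [0.718, 0.696, -0.0, 0.0]
ft_force: [0.3, 2.0, 0.1]
grip_width: 0.0001
grip_force: 1.3
```

Emit:
send_rows:
  deltas: "-1 0 0 0 0 0 0; 0 0 0 0 0 0 0"

```text
time: 6.9
position: [0.4637, 0.0165, 0.1202]
tool_rot: [0.718, 0.696, -0.0, 0.0]
ft_force: [0.8, 2.8, -0.3]
grip_width: 0.0006
grip_force: 1.3
```

Emit:
send_rows:
  deltas: "-1 0 0 0 0 0 0; 0 0 0 0 0 0 0"

```text
time: 7.15
position: [0.4637, 0.0156, 0.1202]
tool_rot: [0.718, 0.696, 0.0, -0.0]
ft_force: [0.7, 3.2, 0.5]
grip_width: 0.0003
grip_force: 1.7
```

Emit:
send_rows:
  deltas: "-1 0 0 0 0 0 0; 0 0 0 0 0 0 0"

```text
time: 7.4
position: [0.4636, 0.0148, 0.1203]
tool_rot: [0.718, 0.696, 0.0, -0.0]
ft_force: [1.4, 4.9, 0.3]
grip_width: 0.0006
grip_force: 2.5
```

Emit:
send_rows:
  deltas: "-0.6 0 0 0 0 0 0; 0 0 0 0 0 0 0"

```text
time: 7.65
position: [0.4636, 0.0144, 0.1203]
tool_rot: [0.718, 0.696, 0.0, -0.0]
ft_force: [2.2, 6.0, -0.2]
grip_width: 0.0003
grip_force: 3.2
```

Emit:
send_rows:
  deltas: "-0.7 0 0 0 0 0 0; 0 0 0 0 0 0 0"

```text
time: 7.9
position: [0.4636, 0.0139, 0.1203]
tool_rot: [0.718, 0.696, 0.0, -0.0]
ft_force: [1.5, 7.6, 0.8]
grip_width: 0.0003
grip_force: 3.8
```

Emit:
send_rows:
  deltas: "4 0 0 0 0 0 0; 0 0 -20 0 0 0 0; 0 0 -30 0 0 0 0.6; 10 8 -10 0 0 0 0.6; 15 14 0 0 0 0 0.6; 15 14 0 0 0 0 0.6; 12 10 0 0 0 0 0.6; 7.7 6 0 0 0 0 0.6; 0 0 0 0 0 10 0.6; 0 0 0 0 0 10 0.6"

```text
time: 9.15
position: [0.5172, 0.0754, 0.18]
tool_rot: [0.829, 0.559, -0.001, -0.0]
ft_force: [-0.2, -0.3, 0.9]
grip_width: 0.0525
grip_force: 0.0
```

Emit:
send_rows:
  deltas: "0 0 0 0 0 10 0.6; 0 0 0 0 0 10 0.6; 0 0 0 0 0 10 0.6; 0 0 0 0 0 10 0.6; 0 0 0 0 0 10 0.6; 0 0 0 0 0 10 0.6; 0 0 0 0 0 10 0.6; 0 0 0 0 0 0 0.6; 0 0 0 0 0 0 0.6"

```text
time: 10.28
position: [0.5174, 0.0753, 0.1801]
tool_rot: [1.0, -0.014, -0.0, 0.0]
ft_force: [-0.2, -0.7, 0.6]
grip_width: 0.0522
grip_force: 0.0
```

```bash
python3 - <<'E'
from h import *
np.set_printoptions(precision=4,suppress=True)
o=robot.get_obs();print(o['position'],o['tool_rot'],o['ft_force'],o['grip_width'])
for n in ['side','wrist']:
    c=cam(n);m=c['depth']>0;save(c,n+'2.png')
    P=cloud(c,m); hs=cv2.cvtColor(c['image'],cv2.COLOR_RGB2HSV)[m].astype(int)
    reg=(P[:,0]>.42)&(P[:,0]<.65)&(P[:,1]>-.06)&(P[:,1]<.19)&(P[:,2]<.08)
    red=reg&((hs[:,0]<8)|(hs[:,0]>172))&(hs[:,1]>140)&(P[:,2]>.064)
    yel=reg&(abs(hs[:,0]-25)<8)&(hs[:,1]>120)&(P[:,2]>.056)
    sil=reg&(P[:,1]>.1)&(P[:,2]>.055)
    for k,q in [('red',red),('yel',yel),('sil',sil)]:
        Q=P[q]
        if len(Q)>3:print(n,k,len(Q),Q.mean(0),np.percentile(Q,3,0),np.percentile(Q,97,0))
E
```

```text
[0.5174 0.0753 0.1801] [ 0.9999 -0.0141 -0.0002  0.0001] [-0.1974 -0.7371  0.5918] 0.0522473550799239
side red 42 [0.4619 0.0009 0.0704] [ 0.4555 -0.0036  0.0662] [0.4684 0.006  0.074 ]
side yel 66 [0.5173 0.0798 0.0662] [0.5129 0.0658 0.062 ] [0.5226 0.0893 0.0696]
side sil 92 [0.5072 0.1376 0.0642] [0.5026 0.123  0.0581] [0.5125 0.1488 0.068 ]
wrist yel 763 [0.5177 0.0753 0.0656] [0.5121 0.0624 0.0621] [0.5217 0.0882 0.0678]
wrist sil 694 [0.5078 0.1353 0.0634] [0.502  0.1229 0.0591] [0.5115 0.1475 0.0658]
```

View pics/wrist2.png

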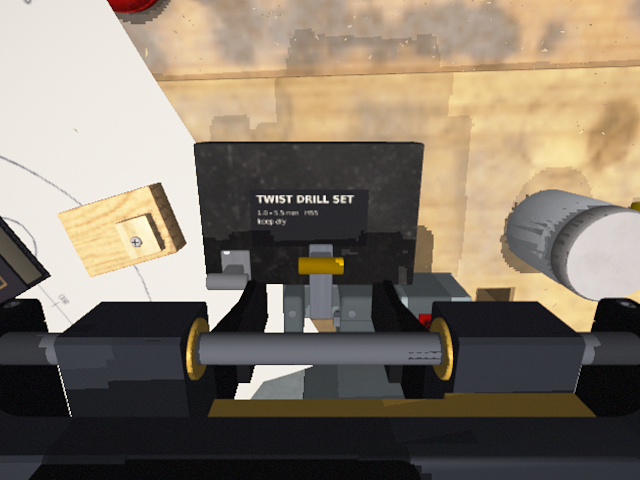

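Emit:
send_rows:
  deltas: "0.3 0 15 0 0 0 0.6; 0 0 20 0 0 0 0.6; 0 0 15 0 0 0 0.6; 0 0 6 0 0 0 0.6; 0 0 0 0 0 0 0; 0 0 0 0 0 0 0; 0 0 0 0 0 0 0; 0 0 0 0 0 0 0"
  newtons: 15

```text
time: 11.38
position: [0.5182, 0.0747, 0.1248]
tool_rot: [1.0, -0.015, 0.001, 0.001]
ft_force: [-0.4, -3.4, 2.3]
grip_width: 0.0276
grip_force: 15.0
```

```bash
python3 - <<'E'
from h import *
o=robot.get_obs();print(o['position'],o['ft_force'],o['grip_width'],o['grip_force'])
c=cam('side');i=c['image'][210:350,260:420];cv2.imwrite('pics/d3.png',cv2.resize(i[:,:,::-1],None,fx=4,fy=4))
E
```

```text
[0.51822959 0.07471913 0.12484251] [-0.39363593 -3.37887535  2.2707884 ] 0.027551807412136795 15.000169426202774
```

View pics/d3.png

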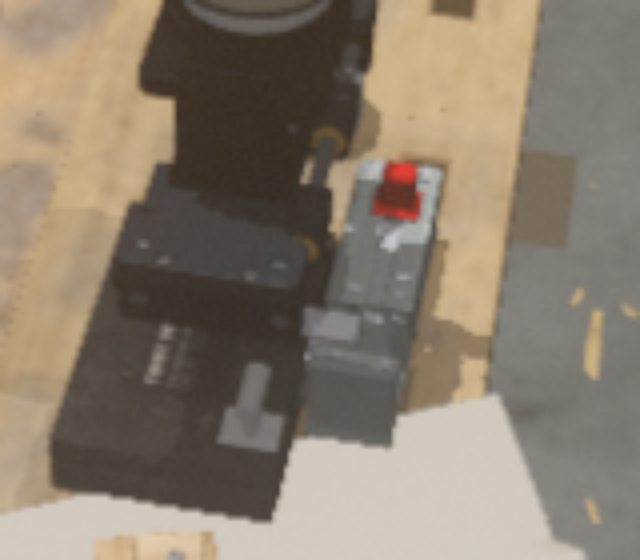

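Emit:
send_rows:
  deltas: "-2.7 0.6 -1.4 0 0 0 0; -2.7 0 -1.3 0 0 0 0; -2.8 0 -1.1 0 0 0 0; 0 0 0 0 0 0 0"

```text
time: 11.92
position: [0.5103, 0.0748, 0.1286]
tool_rot: [1.0, -0.015, 0.001, 0.0]
ft_force: [3.6, -3.5, 1.9]
grip_width: 0.028
grip_force: 15.0
```

Emit:
send_rows:
  deltas: "-1.4 0 -0.5 0 0 0 0; 0 0 0 0 0 0 0"

```text
time: 12.18
position: [0.5091, 0.0749, 0.129]
tool_rot: [1.0, -0.015, 0.001, 0.0]
ft_force: [3.4, -2.8, 1.6]
grip_width: 0.0276
grip_force: 15.0
```

Emit:
send_rows:
  deltas: "-1.4 0.3 -0.5 0 0 0 0; 0 0 0 0 0 0 0"

```text
time: 12.42
position: [0.5076, 0.0748, 0.1295]
tool_rot: [1.0, -0.015, 0.001, -0.0]
ft_force: [4.9, -2.1, 3.2]
grip_width: 0.028
grip_force: 15.0
```

Emit:
send_rows:
  deltas: "-1.4 0 -0.5 0 0 0 0; 0 0 0 0 0 0 0"

```text
time: 12.68
position: [0.506, 0.0749, 0.13]
tool_rot: [1.0, -0.015, 0.001, -0.0]
ft_force: [4.2, -2.6, 5.1]
grip_width: 0.0276
grip_force: 15.0
```

Emit:
send_rows:
  deltas: "-1.4 0 -0.4 0 0 0 0; 0 0 0 0 0 0 0"

```text
time: 12.92
position: [0.5047, 0.0749, 0.1304]
tool_rot: [1.0, -0.015, 0.001, -0.0]
ft_force: [4.4, -2.2, 4.8]
grip_width: 0.0277
grip_force: 15.0
```

Emit:
send_rows:
  deltas: "-1.8 0.5 -1 0 0 0 0; -1.8 0 -0.8 0 0 0 0; -2.9 0 -0.5 0 0 0 0; -3 0 -0.5 0 0 0 0; -3 0 -0.2 0 0 0 0; -3 0 -0.2 0 0 0 0; 0 0 0 0 0 0 0"

```text
time: 13.8
position: [0.4873, 0.0751, 0.1329]
tool_rot: [1.0, -0.015, -0.001, -0.0]
ft_force: [1.9, 2.8, 1.1]
grip_width: 0.0276
grip_force: 15.0
```

Emit:
send_rows:
  deltas: "-4 -0.4 0.1 0 0 0 0; -3 0 0.3 0 0 0 0; -3 0 0.5 0 0 0 0; -3 0 0.6 0 0 0 0; -2.9 0 0.7 0 0 0 0; -2.9 0 0.9 0 0 0 0; -2.8 0 1 0 0 0 0; -2.8 0 1.2 0 0 0 0; -2.7 0 1.3 0 0 0 0; 0 0 0 0 0 0 0"

```text
time: 15.05
position: [0.4598, 0.0761, 0.1263]
tool_rot: [1.0, -0.015, -0.002, 0.0]
ft_force: [-0.6, 1.4, 4.1]
grip_width: 0.028
grip_force: 15.0
```

Emit:
send_rows:
  deltas: "-2.6 0 1.3 0 0 0 0; -2.6 0 1.5 0 0 0 0; -2.5 0 1.6 0 0 0 0; -2.4 0 1.8 0 0 0 0; 0 0 0 0 0 0 0"

```text
time: 15.68
position: [0.45, 0.0764, 0.1201]
tool_rot: [1.0, -0.015, -0.002, -0.0]
ft_force: [-0.9, 0.8, 2.9]
grip_width: 0.0275
grip_force: 15.0
```

Emit:
send_rows:
  deltas: "-1.6 0 1.1 0 0 0 0; -1.4 0 0.8 0 0 0 0; 0 0 0 0 0 0 0"

```text
time: 16.05
position: [0.4478, 0.0764, 0.1184]
tool_rot: [1.0, -0.015, -0.001, 0.0]
ft_force: [-0.4, 0.3, 3.6]
grip_width: 0.0274
grip_force: 15.0
```

Emit:
send_rows:
  deltas: "-1.2 0 0 0 0 0 0; 0 0 0 0 0 0 0"

```text
time: 16.3
position: [0.4476, 0.0765, 0.1184]
tool_rot: [1.0, -0.015, 0.0, 0.0]
ft_force: [0.4, 1.0, 0.8]
grip_width: 0.0279
grip_force: 15.0
```

Emit:
send_rows:
  deltas: "0 0 0 0 0 0 0.5; 0 0 0 0 0 0 0.5; 0 0 -15 0 0 0 0.5; 0 0 -25 0 0 0 0.5; 6 -6 -20 0 0 0 0.55; 14 -15 0 0 0 0 0.55; 14 -15 0 0 0 0 0.55; 14 -15 0 0 0 0 0.55; 9 -9 0 0 0 0 0.55; 0 0 0 0 0 0 0.55"

```text
time: 17.55
position: [0.5061, 0.135, 0.1782]
tool_rot: [1.0, -0.015, -0.0, 0.0]
ft_force: [-1.0, 0.9, 0.3]
grip_width: 0.048
grip_force: 0.0
```

```bash
python3 - <<'E'
from h import *
np.set_printoptions(precision=4,suppress=True)
o=robot.get_obs();print(o['position'],o['tool_rot'],o['ft_force'],o['grip_width'])
for n in ['side','wrist','scene']:
    c=cam(n);m=c['depth']>0;save(c,n+'4.png')
    P=cloud(c,m); hs=cv2.cvtColor(c['image'],cv2.COLOR_RGB2HSV)[m].astype(int)
    reg=(P[:,0]>.40)&(P[:,0]<.65)&(P[:,1]>-.06)&(P[:,1]<.19)&(P[:,2]<.08)
    yel=reg&(abs(hs[:,0]-25)<8)&(hs[:,1]>120)&(P[:,2]>.05)
    sil=reg&(P[:,1]>.11)&(P[:,2]>.055)
    for k,q in [('yel',yel),('sil',sil)]:
        Q=P[q]
        if len(Q)>3:print(n,k,len(Q),Q.mean(0),np.percentile(Q,3,0),np.percentile(Q,97,0))
i=cv2.imread('pics/side4.png')[210:350,260:420];cv2.imwrite('pics/d4.png',cv2.resize(i,None,fx=4,fy=4))
E
```

```text
[0.5061 0.135  0.1782] [ 0.9999 -0.0148 -0.0001  0.0001] [-1.0392  0.8511  0.296 ] 0.04795843990959444
side yel 72 [0.4496 0.079  0.0612] [0.4454 0.0648 0.0571] [0.454  0.0908 0.0647]
side sil 73 [0.5073 0.1405 0.0637] [0.5025 0.1278 0.0567] [0.5128 0.1489 0.0685]
wrist sil 711 [0.5076 0.1356 0.0635] [0.5022 0.1235 0.0598] [0.5115 0.1476 0.0655]
scene yel 57 [0.4476 0.0748 0.0588] [0.4443 0.0625 0.053 ] [0.4517 0.0893 0.0625]
scene sil 55 [0.506  0.1322 0.0618] [0.5021 0.1212 0.0565] [0.5115 0.1449 0.0659]
```

View pics/d4.png

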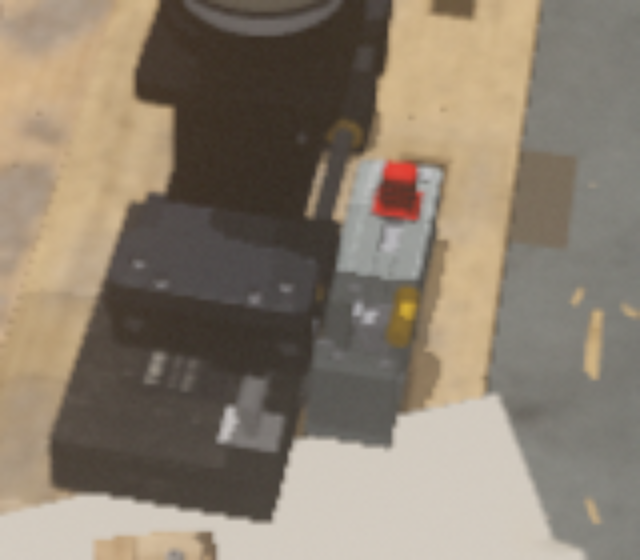

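Emit:
send_rows:
  deltas: "-7 15 0 0 0 0 0; -7 15 0 0 0 0 0; -7 15 0 0 0 0 0; -7 15 0 0 0 0 0; 0 0 20 0 0 0 0; 0 0 20 0 0 0 0; 0 0 10 0 0 0 0; -4 0 0 0 0 0 0; -4 0 0 0 0 0 0; 0 0 0 0 0 0 0"

```text
time: 18.95
position: [0.4677, 0.0759, 0.1288]
tool_rot: [1.0, -0.015, 0.0, -0.0]
ft_force: [0.8, 0.4, -0.4]
grip_width: 0.0003
grip_force: 0.0
```

Emit:
send_rows:
  deltas: "-1.5 0 0 0 0 0 0; -1.5 0 0 0 0 0 0; 0 0 0 0 0 0 0"

```text
time: 19.32
position: [0.465, 0.076, 0.1285]
tool_rot: [1.0, -0.015, -0.0, -0.0]
ft_force: [-0.1, -0.6, 0.5]
grip_width: 0.0006
grip_force: 0.0
```

Emit:
send_rows:
  deltas: "-1.5 0 0 0 0 0 0; 0 0 0 0 0 0 0"

```text
time: 19.58
position: [0.4639, 0.076, 0.1285]
tool_rot: [1.0, -0.015, 0.0, 0.0]
ft_force: [1.5, 0.2, 1.4]
grip_width: 0.0005
grip_force: 0.2
```

Emit:
send_rows:
  deltas: "-1 0 0 0 0 0 0; 0 0 0 0 0 0 0"

```text
time: 19.82
position: [0.4634, 0.076, 0.1286]
tool_rot: [1.0, -0.015, 0.001, 0.0]
ft_force: [2.5, -0.5, -0.1]
grip_width: 0.0006
grip_force: 0.8
```

Emit:
send_rows:
  deltas: "-1 0 0 0 0 0 0; 0 0 0 0 0 0 0"

```text
time: 20.08
position: [0.4613, 0.0761, 0.1284]
tool_rot: [1.0, -0.015, -0.0, -0.0]
ft_force: [1.1, 0.3, 0.0]
grip_width: 0.0005
grip_force: 0.7
```

It does move a little further; continue to the hard stop.

Emit:
send_rows:
  deltas: "-1 0 0 0 0 0 0; 0 0 0 0 0 0 0"

```text
time: 20.32
position: [0.4606, 0.0761, 0.1285]
tool_rot: [1.0, -0.015, 0.0, 0.0]
ft_force: [1.8, -0.5, 0.2]
grip_width: 0.0004
grip_force: 0.7
```

Emit:
send_rows:
  deltas: "-1 0 0 0 0 0 0; 0 0 0 0 0 0 0"

```text
time: 20.58
position: [0.4601, 0.0761, 0.1286]
tool_rot: [1.0, -0.015, 0.001, 0.0]
ft_force: [3.7, -0.3, 1.0]
grip_width: 0.0005
grip_force: 1.1
```

Emit:
send_rows:
  deltas: "-1 0 0 0 0 0 0; 0 0 0 0 0 0 0"

```text
time: 20.82
position: [0.4596, 0.0761, 0.1287]
tool_rot: [1.0, -0.015, 0.001, 0.0]
ft_force: [3.7, -0.1, 0.9]
grip_width: 0.0006
grip_force: 1.7
```

Emit:
send_rows:
  deltas: "-1 0 0 0 0 0 0; 0 0 0 0 0 0 0"

```text
time: 21.08
position: [0.4592, 0.0761, 0.1289]
tool_rot: [1.0, -0.015, 0.002, 0.0]
ft_force: [5.0, 0.8, 1.9]
grip_width: 0.0006
grip_force: 2.2
```

Emit:
send_rows:
  deltas: "6 0 0 0 0 0 0; 0 0 -25 0 0 0 0; 0 0 -25 0 0 0 0.55; 10 -15 0 0 0 0 0.55; 10 -15 0 0 0 0 0.55; 10 -15 0 0 0 0 0.55; 12 -15 0 0 0 0 0.55; 0 0 0 0 0 0 0.55; 0 0 0 0 0 0 0.55"

```text
time: 22.2
position: [0.5066, 0.1349, 0.1777]
tool_rot: [1.0, -0.015, -0.001, 0.0]
ft_force: [-0.4, 0.2, 0.3]
grip_width: 0.0473
grip_force: 0.0
```

```bash
python3 - <<'E'
from h import *
np.set_printoptions(precision=4,suppress=True)
o=robot.get_obs();print(o['position'],o['tool_rot'],o['ft_force'],o['grip_width'])
for n in ['side']:
    c=cam(n);m=c['depth']>0
    P=cloud(c,m); hs=cv2.cvtColor(c['image'],cv2.COLOR_RGB2HSV)[m].astype(int)
    reg=(P[:,0]>.40)&(P[:,0]<.65)&(P[:,1]>-.06)&(P[:,1]<.19)&(P[:,2]<.08)
    Q=P[reg&(abs(hs[:,0]-25)<8)&(hs[:,1]>120)&(P[:,2]>.05)]
    print(n,len(Q),Q.mean(0),np.percentile(Q,3,0),np.percentile(Q,97,0))
E
```

```text
[0.5066 0.1349 0.1777] [ 0.9999 -0.0149 -0.0012  0.0002] [-0.4091  0.1536  0.2526] 0.047284501581524384
side 71 [0.447  0.0791 0.0597] [0.4429 0.0645 0.0556] [0.4511 0.092  0.0636]
```

Emit:
send_rows:
  deltas: "0.9 -1 18 0 0 0 0.55; 0 0 20 0 0 0 0.55; 0 0 15 0 0 0 0.55; 0 0 5.5 0 0 0 0.55; 0 0 0 0 0 0 0; 0 0 0 0 0 0 0; 0 0 0 0 0 0 0; 0 0 0 0 0 0 0"
  newtons: 20

```text
time: 23.25
position: [0.5087, 0.135, 0.1205]
tool_rot: [1.0, -0.015, 0.001, 0.001]
ft_force: [0.3, -4.6, 1.9]
grip_width: 0.0256
grip_force: 20.0
```

```bash
python3 - <<'E'
import numpy as np
a=np.arctan2(42,-86);r=np.hypot(42,86);s=np.arange(0,1.81,.1);p=np.c_[86+r*np.cos(a-s),r*np.sin(a-s)-42]
for k in range(1,len(s)):print(round(s[k],1),np.round(p[k]-p[k-1],1),np.round(p[k],1))
E
```

```text
0.1 [4.6 8.4] [4.6 8.4]
0.2 [5.4 7.9] [10.1 16.2]
0.3 [6.2 7.3] [16.3 23.5]
0.4 [6.9 6.6] [23.1 30.2]
0.5 [7.5 5.9] [30.7 36.1]
0.6 [8.1 5.1] [38.7 41.2]
0.7 [8.5 4.3] [47.3 45.5]
0.8 [8.9 3.4] [56.2 49. ]
0.9 [9.2 2.5] [65.4 51.5]
1.0 [9.4 1.6] [74.9 53.1]
1.1 [9.5 0.6] [84.4 53.7]
1.2 [ 9.6 -0.3] [94.  53.4]
1.3 [ 9.5 -1.3] [103.5  52.1]
1.4 [ 9.3 -2.2] [112.8  49.9]
1.5 [ 9.  -3.1] [121.8  46.8]
1.6 [ 8.7 -4. ] [130.5  42.7]
1.7 [ 8.2 -4.9] [138.7  37.9]
1.8 [ 7.7 -5.7] [146.4  32.2]
```

Emit:
send_rows:
  deltas: "2.2 0.6 -4.2 0 0 0 0; 2.4 0 -4.2 0 0 0 0; 2.7 0 -4 0 0 0 0; 2.7 0 -3.9 0 0 0 0; 0 0 0 0 0 0 0"

```text
time: 23.88
position: [0.5185, 0.1346, 0.1367]
tool_rot: [1.0, -0.015, 0.0, 0.0]
ft_force: [-0.2, -4.8, -0.5]
grip_width: 0.0254
grip_force: 20.0
```

Emit:
send_rows:
  deltas: "3.1 0.5 -3.7 0 0 0 0; 3.1 0 -3.6 0 0 0 0; 3.4 0 -3.3 0 0 0 0; 3.5 0 -3.3 0 0 0 0; 3.7 0 -3 0 0 0 0; 3.8 0 -2.9 0 0 0 0; 4 0 -2.6 0 0 0 0; 4.1 0 -2.5 0 0 0 0; 0 0 0 0 0 0 0"

```text
time: 25.0
position: [0.5476, 0.1336, 0.1618]
tool_rot: [1.0, -0.015, 0.001, -0.0]
ft_force: [-3.5, 0.5, 3.9]
grip_width: 0.0256
grip_force: 20.0
```

Emit:
send_rows:
  deltas: "4.2 0 -2.3 0 0 0 0; 4.3 0 -2 0 0 0 0; 4.4 0 -1.8 0 0 0 0; 4.5 0 -1.6 0 0 0 0; 4.6 0 -1.4 0 0 0 0; 4.6 0 -1.1 0 0 0 0; 4.7 0 -0.9 0 0 0 0; 4.7 0 -0.7 0 0 0 0; 0 0 0 0 0 0 0"

```text
time: 26.12
position: [0.5845, 0.1324, 0.1733]
tool_rot: [1.0, -0.015, 0.002, -0.0]
ft_force: [-1.2, 2.1, 2.8]
grip_width: 0.0256
grip_force: 20.0
```

Emit:
send_rows:
  deltas: "4.7 -0.3 -0.4 0 0 0 0; 4.8 0 -0.2 0 0 0 0; 4.8 0 0.1 0 0 0 0; 4.8 0 0.2 0 0 0 0; 4.8 0 0.6 0 0 0 0; 4.7 0 0.7 0 0 0 0; 4.7 0 1 0 0 0 0; 4.6 0 1.2 0 0 0 0; 0 0 0 0 0 0 0"

```text
time: 27.25
position: [0.6221, 0.1314, 0.1697]
tool_rot: [1.0, -0.015, 0.001, -0.0]
ft_force: [1.0, 2.2, 4.1]
grip_width: 0.0255
grip_force: 20.0
```

Emit:
send_rows:
  deltas: "4.5 0 1.5 0 0 0 0; 4.5 0 1.6 0 0 0 0; 4.4 0 1.9 0 0 0 0; 4.3 0 2.1 0 0 0 0; 4.1 0 2.4 0 0 0 0; 4.1 0 2.5 0 0 0 0; 3.9 0 2.8 0 0 0 0; 0 0 0 0 0 0 0"

```text
time: 28.25
position: [0.6519, 0.1305, 0.1549]
tool_rot: [1.0, -0.015, 0.001, -0.0]
ft_force: [2.9, 2.0, 4.1]
grip_width: 0.026
grip_force: 20.0
```

Emit:
send_rows:
  deltas: "0 0 0 0 0 0 0.5; 0 0 0 0 0 0 0.5; 0 0 0 0 0 0 0.5; 0 0 -15 0 0 0 0.5; 0 0 -30 0 0 0 0.5; 0 0 -40 0 0 0 0.5; 0 0 -40 0 0 0 0.5; 0 0 -20 0 0 0 0.5; 0 0 0 0 0 0 0.5"

```text
time: 29.38
position: [0.6516, 0.1305, 0.3033]
tool_rot: [1.0, -0.015, 0.003, -0.0]
ft_force: [0.2, 0.0, 0.3]
grip_width: 0.0433
grip_force: 0.0
```

```bash
python3 - <<'E'
from h import *
o=robot.get_obs();print(o['time'],o['position'],o['ft_force'],o['grip_width'])
a=cam('scene')['image'][150:330,190:430];b=cam('side')['image'][170:410,230:430]
a=cv2.resize(a,(400,300));b=cv2.resize(b,(380,300*380//317));b=cv2.resize(b,(380,300))
cv2.imwrite('pics/f5.png',np.hstack([a,b])[:,:,::-1])
E
```

```text
29.375 [0.65160254 0.1305397  0.30326301] [0.20444613 0.02312069 0.33359679] 0.04325484693195622
```

View pics/f5.png

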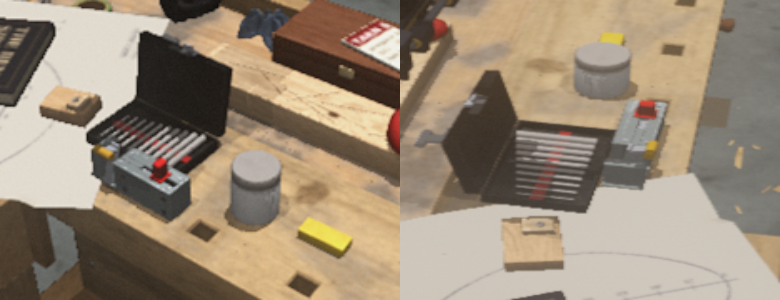

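The picture shows the lid standing open past upright, at (180,85) in the left half. The lever is back, the tab is at the end of its slot, and the jar and both blocks are where they were.

```bash
python3 -c "
from rig import robot
print(robot.hand_in())"
```

```text
the job is handed in; nothing more can be done
None
```

The drill bit case is open and handed in at about 29 s of the 61 s limit: tab slid gently to its stop (peak about 7.6 N), lever swung to its hard stop, lid left at about 1.75 rad, and the jar and both blocks undisturbed in the last pictures.

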